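# Hold a bottle down in the sprung nest of a leak tester

## Task

Load the round bottle for its leak check: pick it up, stand it upright in the sprung ring cradle that it fits (the larger of the two) and press the bottle down until the cradle is fully down at its stop. Finish while still holding the bottle pressed down there; do not let go. Leave the smaller cradle, the capacitor, the reel of solder and the relay alone.

Things in the scene. Friction and masses are not known exactly. Their poses are not given: they have to be found in the camera images.
- bottle: pale blue plastic bottle with a closed cap, 131 mm high in all, standing upright on the bench; round straight body 58 mm in diameter up to 108 mm above its base, then a solid cap about 36 mm wide up to 118 mm, with a small spout tip above that; 0.13 to 0.25 kg. Origin at the centre of its base, z up along the bottle.
- nest_large: the larger spring nest: a round aluminium housing on a dark flange, fixed to the bench, 28 mm high, origin on its axis at the bench top. A steel ring cradle stands on a coil spring in it: at rest its inner floor is 55 mm and its rim 70 mm above the bench. Flange 102 mm and housing 90 mm in diameter; the ring is 80 mm in diameter over its rim.
- seat_large (a point): centre of the inner floor of the larger ring cradle, moving with it; z up. The hole is round, about 63 mm in diameter and 15 mm deep, its rim flared to 71 mm over the top 6 mm. The bottle's base sits on this floor.
- ring_large (a joint): how far the larger ring cradle is pressed down, in m: 0 at rest, 0.020 at its stop. The spring takes 6 N to start and 14 N at the stop; it comes back up when let go. The bottle's own weight does not sink it.
- nest_small: the smaller spring nest, to be left alone: same make, heights and origin as the larger. Flange 78 mm and housing 66 mm in diameter; the ring is 56 mm over its rim with a hole 40 mm in diameter, too small for the bottle.
- ring_small (a joint): how far the smaller ring cradle is pressed down, in m; 0 at rest
- capacitor: bystander: upright can capacitor, 35 mm in diameter, 56 mm high, origin at the centre of its base
- solder_reel: bystander: reel of solder wire standing on its flange, 52 mm in diameter, 47 mm high, origin on its base 5 mm off its axis
- relay: bystander: black relay block 30x28x30 mm, origin at the centre of its underside
Things that resemble listed ones, but are neither listed nor needed, are in the scene too. Leave any red look-alike of the nest_large alone.

How it is judged:
By the outcome, as a careful person would: the job done as asked, in the order asked, and still so for the second after the job is handed in, while the arm keeps its last pose, push and grip.
It also fails if it takes over 46 s, if anything falls off the work surface, if the arm or the gripper's body presses on something with over 40 N, if the wrist force passes 120 N, or if a joint passes its speed limit or range.

## Robot

A 7-joint arm with a two-finger parallel gripper is mounted at the origin on a cart in front of the work surface, level with it; the furniture and walls round the work are solid. World frame = base frame: x ahead of the robot, y to its left, z up, the work surface at z = 0. Lengths are in mm, angles in rad, forces in N, time in s.
With the tool pointing down it reaches from about 400 to 875 mm from the base axis. Payload 4.4 kg.
Tool frame: the origin (TCP) lies on the centre line of the jaws, within the pads' length; the fingertips stand 19 mm ahead of it and the grasp point (between the pads) is the TCP; z points along the fingers, y is the line along which they close (so a half turn about z gives the same grasp; the last joint's range is limited). The gripper opens to 85 mm and grips with 20 to 120 N. Pads are 22 mm wide; open, the fingers measure 114 mm over their backs; the gripper's body (76 mm by 85 mm) begins 54 mm behind the grasp point. The pads swing forward as they close: fully open they stand 13 mm farther back than shut.
Start: joints at [-1.294, 0.628, 0.038, 1.517, -0.027, 0.996, -0.02], TCP at [218.459, 612.204, 250.313] pointing down, gripper open.
Joint ranges: [-3.06, 3.06], [-0.37, 2.12], [-1.25, 1.32], [0.18, 2.47], [-1.1, 4.24], [0.23, 1.98], [-2.94, 2.94]. Speed limits (rad/s): [2.57, 2.57, 3.14, 3.14, 3.14, 3.14, 3.14].

## Interface

Orientations are given as [roll, pitch, yaw] about the fixed x, y, z axes, in that order (R = Rz(yaw) Ry(pitch) Rx(roll)).
In Python, from cell import ctrl, viewer, silhouettes gives the robot as it stands.
- The arm moves only by the shell command python3 -m creep 'ROWS'. ROWS is JSON, a list of rows, each an object with "jaw": the gripper command: -1 is shut, 1 is fully open, values between are in proportion; "xyz": the shift along the tool's x, y, z in mm, a list of three; "angular": the turn, a rotation vector about the tool's x, y, z in rad, a list of three. In form: [{"jaw": jaw, "xyz": [tx, ty, tz], "angular": [rx, ry, rz]}, ...]. A call has 1 to 12 rows; each row is the pose to reach, as a shift and turn from the pose commanded when the call began, along the tool's axes at that moment; what a row does not reach only later rows make up. A row lasts 1/8 s, in which the tool goes at most 62.5 mm and 10.7 degrees, less where a joint would pass 70% of its speed; a pose out of reach is approached as far as the arm can. A call with a gripper value outside its range is refused whole. The fingers move at their own pace and stop on an object; the grip force is fixed at half the most. Time passes only in rows, so rows that repeat a pose let the fingers close. It gives the time, the measured TCP pose, the force, the opening and the grip force at its end, in the units of the state.
- ctrl.read_state(): the state, without advancing time (a new reading comes with each control period).
- viewer.get_image(name): name is "scene" or "top" or "wrist"; returns (picture, depth): 400x640x3 uint8, red, green, blue; 400x640 float32, mm along the optical axis (not along the pixel's ray), 0 where there is no reading.
- viewer.camera_model(name): a dict with "fx", "fy", "cx", "cy" (pixels), "T" (4x4, takes a point from camera to world coordinates). Camera axes: x right, y down, z forward; pixel columns grow to the right and rows downward; lengths in mm; the calibration is good to about 2 mm. A picture is of the moment at which its call begins: read the wrist's pose just before it. camera_model takes no time and is no camera call; for the wrist camera it gives the pose at the moment of the call.
- ctrl.finish_job(): hands the job in; it is judged then, once.
Trained networks look in the newest picture that a camera, given by its name, has taken for a name from the list of things; names that differ only in an ending like _2 or _b are one class to them, and where a whole thing is asked for, a point or a joint stands for the part that bears it (a point fixed in the world has none). Each returns a list of dicts, best first, with "score" (0 to 1); they miss things now and then, are a little off and sometimes report something else, mostly with a low value. They report only what shows in the picture. A call takes as long as a camera call. They do not tell look-alikes from the thing itself.
- silhouettes(camera, target): "pixels" (400x640 bool, what is visible of it) and "xy" ([column, row] in pixels, amid what is visible of it).
The state is a dict: "clock": time; "qpos": joint angles; "qd": joint speeds; "tau": joint torques, N m; "eef_pos": TCP position; "tool_rot": TCP orientation; "force": force on the tool from outside, world axes, zero at the start; "torque": the same for the moment, N m; "width": finger opening in mm; "gripper_force": force on a finger pad.
Only numpy, scipy, OpenCV 4.12 (cv2) and the standard library are available. Lean on these libraries where they do the work, as an engineer would, in place of code of your own. Each camera call takes 0.05 s, during which the arm holds its last target. There are 200 camera calls.

## Working session

There is one attempt and no reset: what is moved stays moved. The work goes in short steps, Python scripts to look and compute and a shell command to move; the robot and the scene stay as the last step left them, time stands still between calls to the robot, and variables do not carry over. Pictures are saved under pics/ and viewed, at most 10 in all, crops included, and the job is handed in when it is done.

```bash
mkdir -p pics; cat > h.py <<'E'
import numpy as np, cv2
from cell import ctrl, viewer, silhouettes
def pts(cam, mask=None, d=None):
    m=viewer.camera_model(cam); T=np.array(m["T"])
    v,u=np.nonzero(mask&(d>0)); z=d[v,u]
    P=np.c_[(u-m["cx"])*z/m["fx"],(v-m["cy"])*z/m["fy"],z,np.ones(len(z))]@T.T
    return P[:,:3]
E
python3 - <<'E'
from h import *
s=ctrl.read_state(); print({k:np.round(v,3).tolist() for k,v in s.items()})
ims=[]
for c in ("scene","top"):
    im,d=viewer.get_image(c); cv2.imwrite(f"pics/{c}1.png",im[...,::-1])
    for n in ("bottle","nest_large","nest_small","ring_large","capacitor","solder_reel","relay"):
        for r in silhouettes(c,n)[:4]:
            if r["score"]<.2: continue
            P=pts(c,np.array(r["pixels"]),d)
            if len(P)<5: continue
            print(c,n,round(r["score"],2),np.round(r["xy"]),len(P),"med",np.median(P,0).round(),"lo",np.percentile(P,2,0).round(),"hi",np.percentile(P,98,0).round())
E
```

```text
{'clock': 0.0, 'qpos': [-1.294, 0.629, 0.038, 1.518, -0.027, 0.996, -0.02], 'qd': [-0.0, 0.001, -0.001, -0.001, -0.001, -0.001, -0.0], 'tau': [-0.0, -56.341, 1.227, -19.344, 0.011, 0.01, 0.0], 'eef_pos': [218.252, 611.63, 249.384], 'tool_rot': [-3.14, 0.0, 2.799], 'force': [-1.044, 0.252, 0.267], 'torque': [0.004, -0.027, 0.007], 'gripper_force': 0.0, 'width': 85.529}
scene bottle 0.82 [333. 276.] 1406 med [413.  71.  88.] lo [400.  40.  10.] hi [442.  89. 124.]
scene nest_large 0.85 [292. 222.] 1697 med [614.  35.  42.] lo [579.  -9.   4.] hi [659.  75.  70.]
scene nest_large 0.72 [375. 241.] 1887 med [455. -73.  53.] lo [ 419. -117.    4.] hi [499. -36.  70.]
scene nest_small 0.68 [350. 203.] 913 med [ 583. -110.   28.] lo [ 556. -143.    4.] hi [616. -83.  70.]
scene ring_large 0.83 [380. 229.] 1122 med [464. -82.  56.] lo [ 429. -118.    6.] hi [501. -47.  71.]
scene ring_large 0.6 [292. 209.] 985 med [625.  30.  56.] lo [589.  -7.   6.] hi [660.  64.  71.]
scene capacitor 0.81 [259. 335.] 582 med [414. 231.  51.] lo [405. 211.  -0.] hi [438. 247.  56.]
scene solder_reel 0.69 [28
[... 654 characters left out ...]
77.  73.]
top nest_small 0.55 [354. 195.] 680 med [ 586. -114.   53.] lo [ 559. -149.    3.] hi [616. -81.  73.]
top nest_small 0.44 [355. 192.] 369 med [ 595. -117.   59.] lo [ 569. -140.   51.] hi [616. -92.  73.]
top ring_large 0.79 [296. 180.] 797 med [629.  31.  57.] lo [592.  -4.  51.] hi [661.  66.  73.]
top solder_reel 0.72 [216. 263.] 214 med [424. 226.  51.] lo [408. 213.  10.] hi [439. 245.  58.]
top solder_reel 0.7 [419. 253.] 392 med [ 451. -269.   47.] lo [ 429. -294.   -0.] hi [ 475. -248.   53.]
top relay 0.68 [330. 141.] 135 med [736. -62.  30.] lo [723. -75.  15.] hi [752. -49.  35.]
top relay 0.5 [295. 186.] 1220 med [619.  28.  55.] lo [581. -15.   3.] hi [661.  73.  73.]
```

```bash
python3 - <<'E'
import cv2,numpy as np
a=cv2.imread("pics/scene1.png")[150:350,200:480]; b=cv2.imread("pics/top1.png")[110:310,180:460]
o=np.vstack([cv2.resize(a,(0,0),fx=1.5,fy=1.5,interpolation=2),cv2.resize(b,(0,0),fx=1.5,fy=1.5,interpolation=2)])
o=np.hstack([o[:300],o[300:]]); o=cv2.resize(o,(800,286)); cv2.imwrite("pics/c1.png",o)
E
```

```text
(no output)
```

View pics/c1.png

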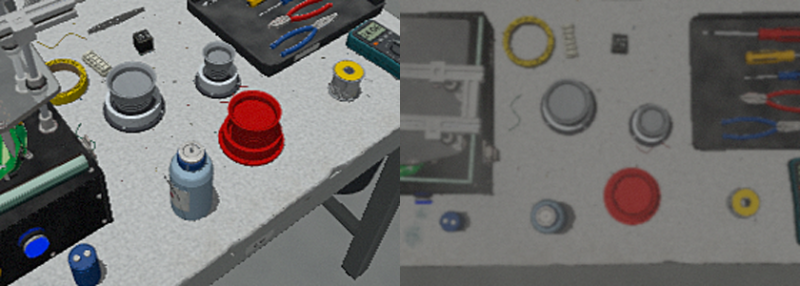

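View pics/scene1.png

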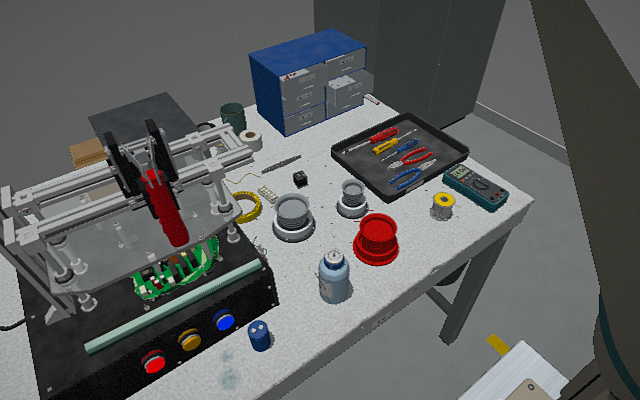

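The larger, round, grey nest is at scene (292,222) / top (296,181), about (624, 31) mm. The red one at scene (375,241) is the look-alike and gets left alone, and the small nest is at (350,203). The bottle is at scene (333,276), about (430, 58). Next I check the fixture's height along the path.

```bash
python3 - <<'E'
from h import *
Q=[]
for c in ("scene","top"):
    im,d=viewer.get_image(c); Q.append(pts(c,np.ones(d.shape,bool),d))
Q=np.vstack(Q); Q=Q[(Q[:,2]<700)]
print("max z; rows x, cols y:", list(range(700,-200,-50)))
for x in range(100,900,50):
    r=[]
    for y in range(700,-200,-50):
        s=Q[(abs(Q[:,0]-x)<25)&(abs(Q[:,1]-y)<25),2]; r.append(int(np.percentile(s,99.5)) if len(s)>5 else -999)
    print(x,*["%5d"%k for k in r])
E
```

```text
max z; rows x, cols y: [700, 650, 600, 550, 500, 450, 400, 350, 300, 250, 200, 150, 100, 50, 0, -50, -100, -150]
100  -759  -761  -762  -762  -760  -762  -761  -761  -761   652   596   542   443    16    15    14    14     4
150  -763  -760  -761  -762  -761  -762  -761  -763  -761  -762  -671     5     5     4     4     5     4     4
200  -762  -762   310   349  -760  -761  -763  -759  -763  -761  -761  -763  -761  -762  -761  -764  -760  -761
250  -761  -762  -760  -761  -762  -759  -762  -763  -759  -763  -759  -760  -762  -764  -759  -761  -763  -760
300  -766  -761  -761  -758  -761  -764  -760  -761  -761  -761  -762  -764  -760  -760  -762  -759  -763  -758
350    75     5     5     5     6     4     6     5     5     4     5     5     4     4     4     5     5     5
400    79    78    78     6     5     6     5     5     5    56    56     5   114   125     5    26    28     5
450    78    78    77   120   121   120   120   121   392   345   121   119   121   131     5    72    72    11
500    95    77    77   121   123   232   236   235   426   426   235   126     5     5     5    71    73     7
550    95    78    66   122   123   326   326   326   425   426   327   327     6     7     7     5    71    70
600    77    78     3   120   485   486   325   325   326   326   326   328     7    73    72     5    74    73
650    77    77     4   122   471   486   327   327   327   328   327   326     7    74    73     5     8     7
700     6     6    22   120   123   485   238   238   238   239   238   237    23    21    16    31     6     6
750     6     5    10   122   124   237   238   238   238   235   230   159    20    24    21    35    29     7
800    11    13     7     5     6     6     6     6     6     5     5    20    23    19     7     8     8     6
850    13     7     6     7     7     6     6     7   143   141   136   137   110     8    10    14    13     6
```

```bash
python3 -m creep '[{"jaw":1,"xyz":[-32,-44,0],"angular":[0,0,0.15]},{"jaw":1,"xyz":[-64,-88,0],"angular":[0,0,0.3]},{"jaw":1,"xyz":[-96,-132,0],"angular":[0,0,0.45]},{"jaw":1,"xyz":[-128,-176,0],"angular":[0,0,0.6]},{"jaw":1,"xyz":[-160,-220,0],"angular":[0,0,0.75]},{"jaw":1,"xyz":[-191,-263,0],"angular":[0,0,0.9]},{"jaw":1,"xyz":[-228,-301,0],"angular":[0,0,1.0]},{"jaw":1,"xyz":[-265,-339,0],"angular":[0,0,1.1]},{"jaw":1,"xyz":[-302,-377,0],"angular":[0,0,1.227]},{"jaw":1,"xyz":[-339,-415,0],"angular":[0,0,1.227]},{"jaw":1,"xyz":[-376,-454,0],"angular":[0,0,1.227]},{"jaw":1,"xyz":[-376,-454,0],"angular":[0,0,1.227]}]'
cat > look.py <<'E'
from h import *
import sys
s=ctrl.read_state(); print(s["clock"],np.round(s["eef_pos"],1),np.round(s["tool_rot"],3),np.round(s["force"],1))
im,d=viewer.get_image("wrist"); cv2.imwrite(f"pics/{sys.argv[1]}.png",im[...,::-1])
for n in sys.argv[2:]:
    for r in silhouettes("wrist",n)[:3]:
        if r["score"]<.3: continue
        P=pts("wrist",np.array(r["pixels"]),d)
        if len(P)<20: continue
        print(n,round(r["score"],2),np.round(r["xy"]),len(P),"hi",np.percentile(P,99,0).round(1),"lo",np.percentile(P,1,0).round(1))
        h=P[:,2]
        for a,b in ((2,6),(24,32),(50,60),(64,74),(85,104),(104,109),(112,121),(124,135)):
            k=P[(h>a)&(h<b)]
            if len(k)>20:
                c=(k[:,:2]).astype(np.float32); (cx,cy),rad=cv2.minEnclosingCircle(c)
                print("  band",a,b,len(k),"circle",round(cx,1),round(cy,1),"r",round(rad,1),"zmed",round(float(np.median(k[:,2])),1))
E
python3 look.py w1 bottle nest_large
```

```text
clock: 2.4
eef_pos: [421.7, 54.0, 250.8]
tool_rot: [3.139, 0.001, 1.563]
force: [-0.1, 0.4, 0.3]
width: 85.4
gripper_force: 0.0
2.4 [421.7  54.  250.8] [3.139e+00 1.000e-03 1.563e+00] [-0.1  0.4  0.3]
bottle 0.71 [324. 179.] 2855 hi [454.2  94.7 124.7] lo [4.002e+02 4.020e+01 1.000e-01]
  band 50 60 42 circle 424.0 82.1 r 23.8 zmed 55.3
  band 64 74 63 circle 424.3 81.5 r 24.3 zmed 69.3
  band 85 104 1199 circle 426.4 65.8 r 28.8 zmed 97.1
  band 104 109 26 circle 426.2 75.2 r 15.4 zmed 107.5
  band 112 121 391 circle 426.5 65.7 r 18.4 zmed 119.3
  band 124 135 65 circle 426.5 66.0 r 14.3 zmed 124.5
nest_large 0.84 [489. 196.] 6756 hi [658.2  84.4  70.1] lo [574.7  -1.4   3.5]
  band 2 6 912 circle 621.2 38.0 r 50.5 zmed 5.2
  band 24 32 845 circle 621.0 38.3 r 44.5 zmed 27.3
  band 50 60 2552 circle 621.0 38.1 r 35.4 zmed 54.5
  band 64 74 1310 circle 622.6 38.0 r 39.7 zmed 68.2
nest_large 0.58 [350. 274.] 5007 hi [505.6 -27.5  70.2] lo [ 415.8 -110.1    4.1]
  band 2 6 572 circle 462.6 -74.2 r 50.3 zmed 5.3
  band 24 32 663 circle 462.5 -73.7 r 44.5 zmed 27.6
  band 50 60 1892 circle 462.7 -73.4 r 35.4 zmed 54.8
  band 64 74 951 circle 463.8 -74.8 r 39.7 zmed 68.5
```

View pics/w1.png

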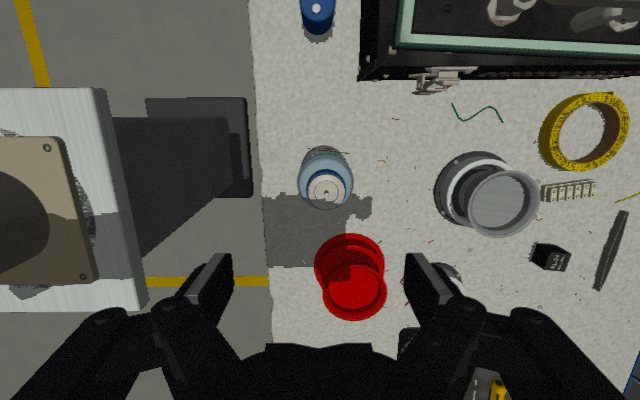

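Wrist view: bottle at (325,180), grey large nest at (490,195), red look-alike at (350,275). It disagrees with the top camera by a few mm, possibly because the arm was still settling when the picture was taken, so I repeat the look at rest.

```bash
python3 look.py w2 bottle nest_large; python3 look.py w3 | head -1;  python3 -c "
from h import *
im,d=viewer.get_image('top')
for n in ('bottle','ring_large'):
  for r in silhouettes('top',n)[:2]:
    P=pts('top',np.array(r['pixels']),d)
    for a,b in ((50,60),(64,76),(85,104),(112,122),(122,135)):
      k=P[(P[:,2]>a)&(P[:,2]<b)]
      if len(k)>15: print(n,round(r['score'],2),r['xy'],a,b,len(k),[np.round(q,1) for q in cv2.minEnclosingCircle(k[:,:2].astype(np.float32))])
"
```

```text
2.55 [419.6  59.  250.3] [-3.141e+00 -1.000e-03  1.573e+00] [0.7 0.3 0.3]
bottle 0.97 [327. 183.] 2805 hi [453.   91.  125.1] lo [401.6  45.4  11.1]
  band 24 32 24 circle 426.2 77.1 r 24.6 zmed 29.7
  band 50 60 41 circle 426.5 78.5 r 23.7 zmed 55.2
  band 64 74 72 circle 426.8 77.5 r 24.4 zmed 68.9
  band 85 104 1138 circle 427.9 63.6 r 28.2 zmed 97.8
  band 104 109 24 circle 427.0 67.3 r 17.5 zmed 107.8
  band 112 121 292 circle 428.2 62.0 r 18.4 zmed 118.5
  band 124 135 133 circle 428.6 61.9 r 15.2 zmed 124.4
nest_large 0.59 [488. 202.] 6811 hi [661.3  78.2  71.3] lo [576.6  -7.9   2.3]
  band 2 6 355 circle 640.4 33.5 r 66.7 zmed 5.5
  band 24 32 874 circle 623.8 31.6 r 44.7 zmed 28.4
  band 50 60 2443 circle 623.0 32.2 r 35.2 zmed 55.7
  band 64 74 1405 circle 624.9 31.5 r 39.9 zmed 69.3
nest_large 0.57 [350. 281.] 5150 hi [508.8 -31.3  71.4] lo [ 417.4 -116.3    1.8]
  band 2 6 245 circle 464.5 -81.0 r 52.1 zmed 5.5
  band 24 32 682 circle 464.4 -78.6 r 44.5 zmed 28.4
  band 50 60 1829 circle 464.0 -78.3 r 35.1 zmed 55.8
  band 64 74 1041 circle 464.5 -80.4 r 39.7 zmed 69.4
2.7 [419.5  59.7 250.3] [-3.141e+00 -1.000e-03  1.575e+00] [-0.2  0.5 -0.2]
bottle 0.47 [292.9, 262.4] 85 104 89 [array([431.5,  47.8]), np.float64(24.7)]
ring_large 0.73 [342.1, 243.8] 50 60 518 [array([466.3, -82.3]), np.float64(32.5)]
ring_large 0.73 [342.1, 243.8] 64 76 269 [array([466.2, -81.2]), np.float64(39.3)]
ring_large 0.56 [295.9, 179.2] 50 60 495 [array([627.9,  30.5]), np.float64(32.2)]
ring_large 0.56 [295.9, 179.2] 64 76 251 [array([627. ,  30.1]), np.float64(39.9)]
```

```bash
python3 -m creep '[{"jaw":1,"xyz":[2,9,0],"angular":[0,0,0]},{"jaw":1,"xyz":[2,9,30],"angular":[0,0,0]},{"jaw":1,"xyz":[2,9,60],"angular":[0,0,0]},{"jaw":1,"xyz":[2,9,85],"angular":[0,0,0]},{"jaw":1,"xyz":[2,9,105],"angular":[0,0,0]},{"jaw":1,"xyz":[2,9,120],"angular":[0,0,0]},{"jaw":1,"xyz":[2,9,135],"angular":[0,0,0]},{"jaw":1,"xyz":[2,9,150],"angular":[0,0,0]},{"jaw":1,"xyz":[2,9,160],"angular":[0,0,0]},{"jaw":1,"xyz":[2,9,165],"angular":[0,0,0]},{"jaw":1,"xyz":[2,9,165],"angular":[0,0,0]},{"jaw":1,"xyz":[2,9,165],"angular":[0,0,0]}]'; python3 look.py w4 bottle
```

```text
clock: 4.4
eef_pos: [429.2, 60.3, 85.6]
tool_rot: [3.141, -0.0, 1.572]
force: [0.3, -0.8, 0.3]
width: 85.4
gripper_force: 0.0
4.4 [429.2  60.3  85.6] [ 3.141 -0.     1.572] [ 0.3 -0.8  0.3]
bottle 0.71 [320. 271.] 15452 hi [453.5  90.6 127. ] lo [403.7  54.5  12.7]
  band 24 32 168 circle 428.5 74.7 r 25.8 zmed 28.8
  band 50 60 361 circle 428.5 75.3 r 25.4 zmed 55.0
  band 64 74 568 circle 428.3 75.3 r 25.7 zmed 68.8
  band 85 104 5757 circle 428.7 65.4 r 27.9 zmed 97.8
  band 104 109 315 circle 428.3 65.4 r 17.9 zmed 107.4
  band 112 121 1874 circle 428.4 62.5 r 18.4 zmed 118.0
  band 124 135 593 circle 428.3 62.0 r 15.4 zmed 124.5
```

View pics/w4.png

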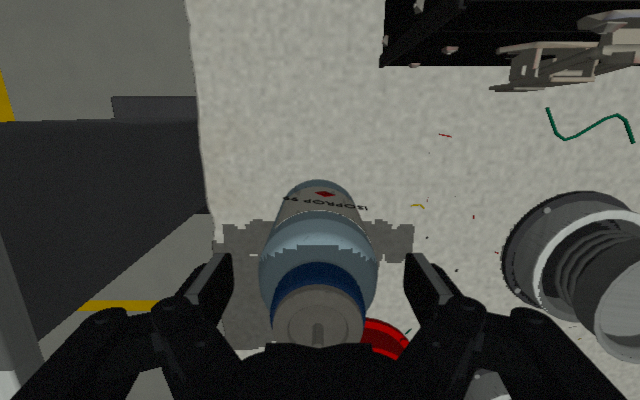

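The bottle stands centred between the fingers at about (320,300), with no contact. I shift 2 mm in y and close.

```bash
python3 -m creep '[{"jaw":1,"xyz":[2,0,0],"angular":[0,0,0]},{"jaw":-1,"xyz":[2,0,0],"angular":[0,0,0]},{"jaw":-1,"xyz":[2,0,0],"angular":[0,0,0]},{"jaw":-1,"xyz":[2,0,0],"angular":[0,0,0]},{"jaw":-1,"xyz":[2,0,0],"angular":[0,0,0]},{"jaw":-1,"xyz":[2,0,0],"angular":[0,0,0]},{"jaw":-1,"xyz":[2,0,0],"angular":[0,0,0]},{"jaw":-1,"xyz":[2,0,0],"angular":[0,0,0]}]' && python3 -m creep '[{"jaw":-1,"xyz":[0,0,-15],"angular":[0,0,0]},{"jaw":-1,"xyz":[0,0,-40],"angular":[0,0,0]},{"jaw":-1,"xyz":[0,0,-70],"angular":[0,0,0]},{"jaw":-1,"xyz":[0,0,-95],"angular":[0,0,0]},{"jaw":-1,"xyz":[0,0,-110],"angular":[0,0,0]},{"jaw":-1,"xyz":[0,0,-110],"angular":[0,0,0]},{"jaw":-1,"xyz":[0,0,-110],"angular":[0,0,0]}]'; python3 look.py w5 bottle nest_large
```

```text
clock: 5.5
eef_pos: [429.0, 62.4, 85.7]
tool_rot: [3.141, -0.0, 1.572]
force: [0.0, -0.5, 5.4]
width: 57.5
gripper_force: 63.1
clock: 6.38
eef_pos: [428.3, 62.3, 194.6]
tool_rot: [-3.14, 0.0, 1.572]
force: [-0.2, 0.2, -2.0]
width: 57.2
gripper_force: 64.5
6.375 [428.3  62.3 194.6] [-3.14   0.     1.572] [-0.2  0.2 -2. ]
bottle 0.9 [319. 272.] 15205 hi [452.7  90.4 233.9] lo [402.7  55.6 120.9]
  band 112 121 138 circle 427.0 76.0 r 24.7 zmed 117.6
  band 124 135 227 circle 428.0 74.0 r 25.8 zmed 129.1
nest_large 0.92 [511. 222.] 9800 hi [661.1  77.4  71.1] lo [576.9 -10.2   2.3]
  band 2 6 540 circle 643.1 14.7 r 75.2 zmed 5.5
  band 24 32 1226 circle 624.1 30.5 r 44.9 zmed 28.2
  band 50 60 3412 circle 623.4 30.7 r 35.5 zmed 55.6
  band 64 74 2020 circle 624.7 29.6 r 40.1 zmed 69.2
nest_large 0.63 [375. 326.] 702 hi [500.9 -47.6  71.1] lo [ 476.9 -104.7    7.1]
  band 50 60 500 circle 483.9 -78.5 r 26.9 zmed 55.8
  band 64 74 125 circle 484.7 -76.0 r 29.5 zmed 67.6
```

```bash
python3 -m creep '[{"jaw":-1,"xyz":[-4,20,0],"angular":[0,0,0]},{"jaw":-1,"xyz":[-10,60,0],"angular":[0,0,0]},{"jaw":-1,"xyz":[-16,100,0],"angular":[0,0,0]},{"jaw":-1,"xyz":[-22,140,0],"angular":[0,0,0]},{"jaw":-1,"xyz":[-28,175,0],"angular":[0,0,0]},{"jaw":-1,"xyz":[-32,196,0],"angular":[0,0,0]},{"jaw":-1,"xyz":[-32,196,0],"angular":[0,0,0]},{"jaw":-1,"xyz":[-32,196,0],"angular":[0,0,0]},{"jaw":-1,"xyz":[-32,196,0],"angular":[0,0,0]}]'; python3 look.py w6 bottle nest_large;python3 -c "
from h import *
for c in ('scene','top'):
  im,d=viewer.get_image(c); cv2.imwrite(f'pics/{c}2.png',cv2.resize(im[80:280,180:460,::-1],(0,0),fx=2.5,fy=2.5,interpolation=2))
  for n in ('bottle','nest_large'):
    for r in silhouettes(c,n)[:1]:
      P=pts(c,np.array(r['pixels']),d); print(c,n,r['score'],np.percentile(P,[2,98],0).round(1).tolist())
"
```

```text
clock: 7.65
eef_pos: [623.9, 30.8, 195.0]
tool_rot: [-3.14, -0.0, 1.572]
force: [-0.7, 0.2, -3.9]
width: 57.1
gripper_force: 64.9
7.65 [623.9  30.8 195. ] [-3.14  -0.     1.572] [-0.7  0.2 -3.9]
bottle 0.62 [318. 270.] 15165 hi [648.8  59.  234.4] lo [598.8  24.3 122.1]
  band 112 121 121 circle 621.7 45.4 r 24.2 zmed 118.0
  band 124 135 237 circle 622.6 44.1 r 25.0 zmed 129.4
nest_large 0.63 [324. 171.] 4136 hi [674.3  79.2  72.3] lo [578.3  23.9   5.3]
  band 2 6 107 circle 627.0 32.8 r 50.1 zmed 5.7
  band 24 32 786 circle 625.5 33.0 r 44.6 zmed 28.7
  band 50 60 1069 circle 625.9 31.5 r 32.0 zmed 56.0
  band 64 74 1136 circle 625.8 30.6 r 39.3 zmed 70.0
nest_large 0.63 [176. 271.] 4930 hi [512.7 -30.6  71.6] lo [426.2 -89.6   2. ]
  band 2 6 192 circle 455.9 -77.7 r 59.5 zmed 5.1
  band 24 32 853 circle 466.6 -71.1 r 43.7 zmed 28.6
  band 50 60 1167 circle 466.6 -78.3 r 34.5 zmed 55.9
  band 64 74 715 circle 464.2 -77.0 r 39.2 zmed 69.8
scene bottle 0.57 [[595.1, 11.2, 114.7], [632.9, 57.4, 231.2]]
scene nest_large 0.88 [[577.8, -20.4, 0.2], [662.5, 74.1, 71.1]]
top bottle 0.67 [[599.1, 0.7, 129.8], [623.8, 19.1, 211.5]]
top nest_large 0.62 [[578.1, -19.8, -0.0], [657.4, 60.1, 128.1]]
```

View pics/scene2.png

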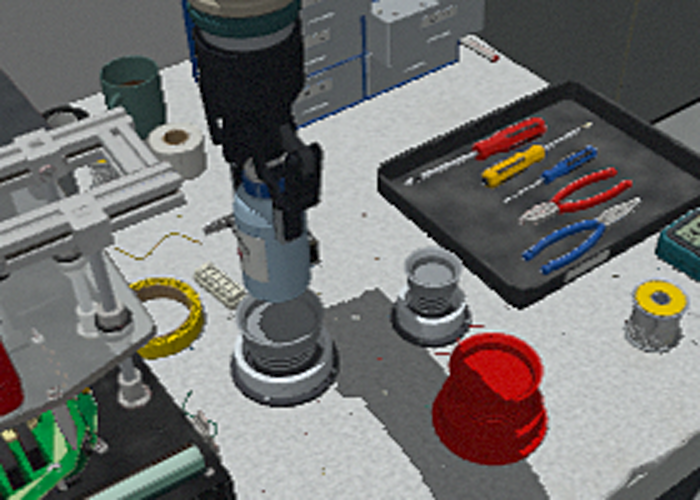

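View pics/w6.png

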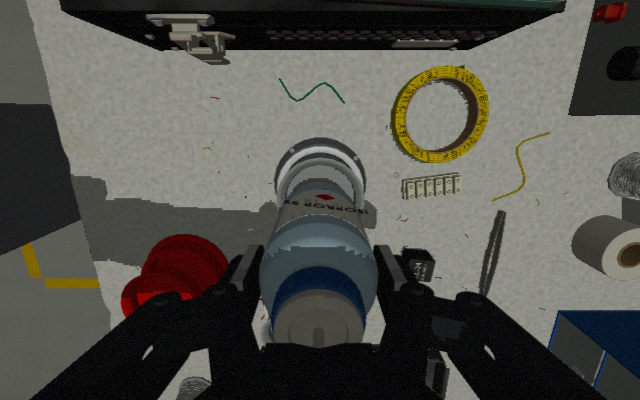

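The bottle hangs upright above the grey ring cradle, which shows in wrist at about (320,180). It needs about 3 mm in +x. I lower it to just above the floor.

```bash
python3 -m creep '[{"jaw":-1,"xyz":[0,3,5],"angular":[0,0,0]},{"jaw":-1,"xyz":[0,3,20],"angular":[0,0,0]},{"jaw":-1,"xyz":[0,3,32],"angular":[0,0,0]},{"jaw":-1,"xyz":[0,3,36],"angular":[0,0,0]},{"jaw":-1,"xyz":[0,3,40],"angular":[0,0,0]},{"jaw":-1,"xyz":[0,3,44],"angular":[0,0,0]},{"jaw":-1,"xyz":[0,3,48],"angular":[0,0,0]},{"jaw":-1,"xyz":[0,3,51],"angular":[0,0,0]},{"jaw":-1,"xyz":[0,3,51],"angular":[0,0,0]},{"jaw":-1,"xyz":[0,3,51],"angular":[0,0,0]}]'; python3 look.py w7 bottle nest_large; python3 -c "
from h import *
o=[]
for c in ('scene','wrist'):
  im,d=viewer.get_image(c); o.append(cv2.resize((im[130:250,220:370] if c=='scene' else im[90:330,170:470])[...,::-1],(400,320),interpolation=2))
cv2.imwrite('pics/s7.png',np.hstack(o))"
```

```text
clock: 9.35
eef_pos: [628.3, 30.4, 144.8]
tool_rot: [3.141, -0.0, 1.572]
force: [-1.2, 0.0, 4.0]
width: 56.9
gripper_force: 65.0
9.35 [628.3  30.4 144.8] [ 3.141 -0.     1.572] [-1.2  0.   4. ]
bottle 0.73 [318. 269.] 15102 hi [652.7  58.7 183.9] lo [603.1  23.8  70.6]
  band 64 74 193 circle 631.4 35.3 r 30.0 zmed 69.6
  band 85 104 500 circle 628.5 41.7 r 26.3 zmed 94.8
  band 104 109 183 circle 628.2 44.6 r 24.7 zmed 106.2
  band 112 121 352 circle 627.8 43.7 r 25.3 zmed 116.9
  band 124 135 707 circle 628.6 44.2 r 25.6 zmed 130.0
nest_large 0.86 [136. 289.] 5066 hi [509.4 -31.1  70.9] lo [426.2 -86.8   3.1]
  band 2 6 374 circle 466.4 -61.3 r 46.2 zmed 5.4
  band 24 32 980 circle 464.1 -65.4 r 42.1 zmed 28.2
  band 50 60 875 circle 461.9 -74.7 r 32.6 zmed 55.7
  band 64 74 760 circle 453.9 -66.7 r 34.3 zmed 69.3
nest_large 0.56 [311. 177.] 5164 hi [674.1  79.1  67.1] lo [5.767e+02 1.870e+01 3.000e-01]
  band 2 6 428 circle 625.9 32.9 r 51.1 zmed 5.6
  band 24 32 1095 circle 625.2 34.5 r 44.5 zmed 28.1
  band 50 60 662 circle 624.7 31.0 r 32.4 zmed 51.0
  band 64 74 1101 circle 624.9 30.6 r 39.3 zmed 65.4
```

View pics/s7.png

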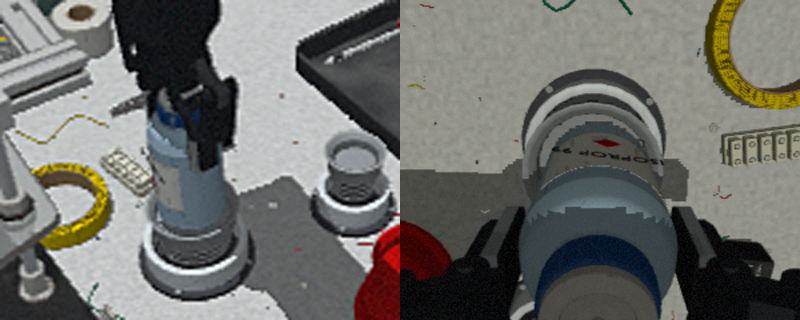

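The left pane shows the bottle on the ring. The rim has sunk to 65 mm while the base is only at about 59, and the bottle's axis is 3 mm too far in +x, so the base is caught on the flare. I lift it, shift x by -3 mm and lower again.

```bash
python3 -m creep '[{"jaw":-1,"xyz":[0,0,-6],"angular":[0,0,0]},{"jaw":-1,"xyz":[0,0,-10],"angular":[0,0,0]},{"jaw":-1,"xyz":[0,-3.3,-10],"angular":[0,0,0]},{"jaw":-1,"xyz":[0,-3.3,-10],"angular":[0,0,0]},{"jaw":-1,"xyz":[0,-3.3,-6],"angular":[0,0,0]},{"jaw":-1,"xyz":[0,-3.3,-3],"angular":[0,0,0]},{"jaw":-1,"xyz":[0,-3.3,0],"angular":[0,0,0]},{"jaw":-1,"xyz":[0,-3.3,2],"angular":[0,0,0]},{"jaw":-1,"xyz":[0,-3.3,2],"angular":[0,0,0]},{"jaw":-1,"xyz":[0,-3.3,2],"angular":[0,0,0]}]'; python3 look.py w8 bottle nest_large
```

```text
clock: 10.85
eef_pos: [624.8, 30.4, 142.4]
tool_rot: [3.141, -0.0, 1.572]
force: [-0.2, 0.0, -2.4]
width: 56.7
gripper_force: 64.7
10.85 [624.8  30.4 142.4] [ 3.141 -0.     1.572] [-0.2  0.  -2.4]
bottle 0.84 [318. 270.] 15107 hi [648.9  58.7 181.4] lo [599.4  24.   69.3]
  band 64 74 200 circle 624.6 44.1 r 24.8 zmed 69.3
  band 85 104 547 circle 623.9 42.4 r 25.9 zmed 95.0
  band 104 109 193 circle 624.4 42.5 r 25.9 zmed 106.5
  band 112 121 417 circle 624.3 41.5 r 26.4 zmed 117.4
  band 124 135 704 circle 624.7 42.1 r 26.0 zmed 130.3
nest_large 0.9 [320. 178.] 5220 hi [673.1  79.3  72. ] lo [576.7  23.1   4.5]
  band 2 6 335 circle 625.0 30.6 r 50.9 zmed 5.6
  band 24 32 1129 circle 624.9 32.1 r 44.8 zmed 28.4
  band 50 60 531 circle 624.9 30.4 r 32.0 zmed 55.7
  band 64 74 1745 circle 625.0 30.7 r 39.3 zmed 69.7
nest_large 0.66 [139. 289.] 4781 hi [509.4 -30.4  71.2] lo [426.2 -83.3   2.4]
  band 2 6 291 circle 466.1 -61.2 r 46.2 zmed 5.3
  band 24 32 971 circle 463.7 -65.2 r 42.2 zmed 28.4
  band 50 60 692 circle 459.9 -72.2 r 30.8 zmed 55.9
  band 64 74 696 circle 451.8 -64.4 r 33.1 zmed 69.5
nest_large 0.54 [261. 328.] 724 hi [609.1  48.5 204.7] lo [ 554.3 -127.4    5.2]
  band 2 6 38 circle 569.1 -110.8 r 25.0 zmed 5.6
  band 24 32 224 circle 571.8 -105.2 r 20.8 zmed 28.3
```

The bottle is now inside the hole: the ring is at rest, its rim at 69.7, with the base about 2 mm above the floor and only the bottle's weight on the wrist. Now I press.

```bash
python3 -m creep '[{"jaw":-1,"xyz":[0,0,2],"angular":[0,0,0]},{"jaw":-1,"xyz":[0,0,4],"angular":[0,0,0]},{"jaw":-1,"xyz":[0,0,7],"angular":[0,0,0]},{"jaw":-1,"xyz":[0,0,10],"angular":[0,0,0]},{"jaw":-1,"xyz":[0,0,13],"angular":[0,0,0]},{"jaw":-1,"xyz":[0,0,16],"angular":[0,0,0]},{"jaw":-1,"xyz":[0,0,18],"angular":[0,0,0]},{"jaw":-1,"xyz":[0,0,18],"angular":[0,0,0]},{"jaw":-1,"xyz":[0,0,18],"angular":[0,0,0]}]'; python3 look.py w9 bottle nest_large
```

```text
clock: 12.12
eef_pos: [625.0, 30.4, 125.1]
tool_rot: [3.141, -0.0, 1.572]
force: [-3.2, -0.2, 8.6]
width: 56.6
gripper_force: 65.5
12.125 [625.   30.4 125.1] [ 3.141 -0.     1.572] [-3.2 -0.2  8.6]
bottle 0.79 [317. 269.] 15116 hi [649.1  58.6 164.1] lo [599.4  23.9  52.4]
  band 50 60 220 circle 618.7 32.3 r 32.5 zmed 55.2
  band 64 74 237 circle 624.1 43.8 r 25.2 zmed 69.7
  band 85 104 815 circle 623.9 45.3 r 25.9 zmed 95.5
  band 104 109 302 circle 624.0 42.2 r 26.0 zmed 106.2
  band 112 121 638 circle 624.3 41.2 r 26.4 zmed 116.1
  band 124 135 1931 circle 624.2 33.9 r 28.0 zmed 130.4
nest_large 0.71 [123. 297.] 4929 hi [562.1  39.  158.1] lo [424.6 -82.2   0.8]
  band 2 6 356 circle 452.6 -77.4 r 61.4 zmed 5.2
  band 24 32 819 circle 455.9 -57.9 r 37.6 zmed 28.4
  band 50 60 696 circle 459.1 -70.1 r 29.7 zmed 55.9
  band 64 74 789 circle 462.3 -74.4 r 38.6 zmed 69.6
nest_large 0.61 [320. 180.] 5330 hi [672.6  79.4  56.3] lo [576.8  22.3   5.1]
  band 2 6 308 circle 624.8 30.8 r 50.6 zmed 5.6
  band 24 32 1297 circle 624.7 31.6 r 44.7 zmed 28.4
  band 50 60 1697 circle 624.7 30.9 r 39.4 zmed 54.1
  band 85 104 28 circle 624.6 47.3 r 26.9 zmed 100.7
```

```bash
python3 -m creep '[{"jaw":-1,"xyz":[0,0,2],"angular":[0,0,0]},{"jaw":-1,"xyz":[0,0,4],"angular":[0,0,0]},{"jaw":-1,"xyz":[0,0,5],"angular":[0,0,0]},{"jaw":-1,"xyz":[0,0,5],"angular":[0,0,0]},{"jaw":-1,"xyz":[0,0,5],"angular":[0,0,0]}]'; python3 -m creep '[{"jaw":-1,"xyz":[0,0,1],"angular":[0,0,0]},{"jaw":-1,"xyz":[0,0,1],"angular":[0,0,0]},{"jaw":-1,"xyz":[0,0,1],"angular":[0,0,0]}]'; python3 look.py w10 nest_large | head -12
```

```text
clock: 12.9
eef_pos: [625.0, 30.4, 120.8]
tool_rot: [3.141, -0.001, 1.572]
force: [-3.0, 0.8, 12.5]
width: 56.8
gripper_force: 66.2
clock: 13.28
eef_pos: [625.0, 30.4, 120.7]
tool_rot: [3.14, -0.001, 1.572]
force: [-5.3, 0.4, 19.5]
width: 57.0
gripper_force: 66.8
13.275 [625.   30.4 120.7] [ 3.140e+00 -1.000e-03  1.572e+00] [-5.3  0.4 19.5]
nest_large 0.95 [321. 179.] 5409 hi [673.2  79.9  51.7] lo [577.1  22.5   4.5]
  band 2 6 372 circle 625.2 31.1 r 50.8 zmed 5.7
  band 24 32 1361 circle 625.0 30.6 r 44.9 zmed 28.3
  band 50 60 719 circle 624.8 30.7 r 39.3 zmed 50.6
  band 85 104 28 circle 648.4 48.9 r 8.0 zmed 98.0
nest_large 0.77 [118. 301.] 4658 hi [506.8 -30.7  71.1] lo [426.  -80.4   2.7]
  band 2 6 319 circle 465.6 -58.4 r 44.7 zmed 5.3
  band 24 32 801 circle 455.7 -55.9 r 36.1 zmed 28.4
  band 50 60 658 circle 458.3 -69.3 r 29.3 zmed 55.8
  band 64 74 807 circle 462.3 -72.6 r 38.5 zmed 69.4
```

```bash
python3 -m creep '[{"jaw":-1,"xyz":[0,0,0.3],"angular":[0,0,0]},{"jaw":-1,"xyz":[0,0,0.3],"angular":[0,0,0]},{"jaw":-1,"xyz":[0,0,0.3],"angular":[0,0,0]},{"jaw":-1,"xyz":[0,0,0.3],"angular":[0,0,0]},{"jaw":-1,"xyz":[0,0,0.3],"angular":[0,0,0]},{"jaw":-1,"xyz":[0,0,0.3],"angular":[0,0,0]},{"jaw":-1,"xyz":[0,0,0.3],"angular":[0,0,0]},{"jaw":-1,"xyz":[0,0,0.3],"angular":[0,0,0]}]'; python3 -c "
from h import *
o=[]
for c in ('scene','wrist'):
  im,d=viewer.get_image(c); o.append(cv2.resize((im[130:250,220:370] if c=='scene' else im[90:330,170:470])[...,::-1],(400,320),interpolation=2))
  if c=='wrist':
    for r in silhouettes(c,'nest_large')[:3]:
      P=pts(c,np.array(r['pixels']),d); k=P[(P[:,0]>580)&(P[:,2]>42)&(P[:,2]<75)]
      if len(k)>50: print(np.median(k[:,2]),len(k))
cv2.imwrite('pics/s11.png',np.hstack(o))"
```

```text
clock: 14.38
eef_pos: [625.0, 30.4, 120.7]
tool_rot: [3.14, -0.001, 1.572]
force: [-5.4, 0.2, 21.1]
width: 56.9
gripper_force: 66.8
49.628871165219124 1789
```

View pics/s11.png

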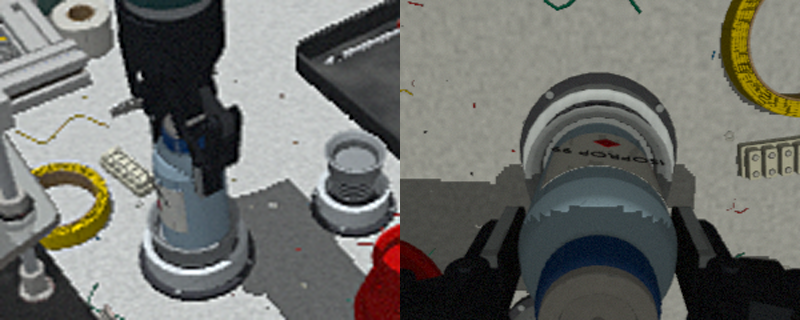

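The bottle stands upright in the ring (left pane around (195,220)). The rim is at 49.6, so the ring is 20 mm down at its stop, and it holds steady at 21 N with no slip.

```bash
python3 -c "
from cell import ctrl
print(ctrl.finish_job())"
```

```text
the job is handed in; nothing more can be done
None
```

The round bottle stands upright in the larger grey ring cradle, pressed about 20 mm down to its stop and still gripped, and I handed the job in after about 14.5 s on the robot's clock; the first try caught on the ring's flare, so I lifted it, moved 3 mm and lowered it again.

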